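# Top out the drying crib and gauge the marked slat

## Task

Finish the drying crib: lay the two loose slats, the plain one and the one with the red spot, crosswise on top as its third layer, one squarely above each slat of the bottom layer, and let go of both. Then take the moisture probe from its holder and set its sprung tip on the red spot, gently and upright, until the tip is pushed about half way in, never hard against its stop. Finish while still holding it pressed there, and leave the lower slats and the other things on the bench where they are.

Things in the scene. Friction and masses are not known exactly. Their poses are not given: they have to be found in the camera images.
- crib_board: square grey board, 170 x 170 x 10 mm, fixed on the bench under the crib; origin at the centre of its underside, z up. Bottom-layer slats lie along its x at y = +40 and -40 mm; second-layer slats along its y at x = +40 and -40 mm. The third layer goes along x again, at y = +40 and -40 mm (either slat on either side), slat centres then at x = 0 and 45 mm above the origin
- slat_plain_mid (a point): the plain loose wooden slat, 120 x 20 x 14 mm (long along its own x, 14 mm high), about 28 g, loose. It lies flat on the bench at the start, to the robot's right. The point is the centre of the slat, half-way up (7 mm above its underside).
- slat_spot_mid (a point): the loose slat with the red spot on its upper face: wooden slat, 120 x 20 x 14 mm (long along its own x, 14 mm high), about 28 g, loose. It lies flat on the bench at the start, spot up, to the robot's right; either of the two slats may be the nearer to the crib. The point is the centre of the slat, half-way up (7 mm above its underside).
- slat_plain: the plain slat itself; origin at the centre of its underside, x along its length, z up
- slat_spot: the slat with the red spot itself; origin at the centre of its underside, x along its length, z up
- spot (a point): the middle of the red spot (12 mm across, in a thin white ring) on the upper face of that slat, 18 mm from the slat's centre towards its -x end
- low_left_mid (a point): bottom-layer slat on the board's +y side of the crib, already in place: wooden slat, 120 x 20 x 14 mm (long along its own x, 14 mm high), about 28 g, loose. The point is the centre of the slat, half-way up (7 mm above its underside).
- low_right_mid (a point): bottom-layer slat on the board's -y side of the crib, already in place: wooden slat, 120 x 20 x 14 mm (long along its own x, 14 mm high), about 28 g, loose. The point is the centre of the slat, half-way up (7 mm above its underside).
- mid_far_mid (a point): second-layer slat on the board's +x side of the crib, already in place: wooden slat, 120 x 20 x 14 mm (long along its own x, 14 mm high), about 28 g, loose. The point is the centre of the slat, half-way up (7 mm above its underside).
- mid_near_mid (a point): second-layer slat on the board's -x side of the crib, already in place: wooden slat, 120 x 20 x 14 mm (long along its own x, 14 mm high), about 28 g, loose. The point is the centre of the slat, half-way up (7 mm above its underside).
- probe_grip (a point): centre of the probe's white round handle (24 mm across, two green rings), the place to grip. Probe 131 mm long, about 0.1 kg, its z up from tip to handle end. The handle reaches 36 mm above this point and 31 mm below it, to a round flange 34 mm across, whose underside (38 mm below this point) rests on the holder; below are a steel stem 12 mm across, 45 mm long, and the tip, 12 mm more
- probe: the probe itself, origin at the middle of the flange's underside, z up along the probe; the tip's end is 57 mm below the origin when not pressed
- tip_end (a point): the end of the brass tip, the point that touches; it moves with the tip
- tip (a joint): how far the sprung tip is pushed into the stem: 0 = fully out, 0.010 m = hard against its stop, about 0.005 = half way. The spring takes 0.8 N to start and 0.4 N more for each mm (about 2.8 N at half way)
- probe_holder: grey block, 60 x 60 x 65 mm, on a dark foot 84 x 84 x 6 mm, fixed on the bench to the robot's left; origin at the centre of its underside. The probe hangs upright in its 20 mm hole, the flange on the top face; the probe must rise 60 mm to clear it
- petri_3: the closed petri dish, 90 mm across and 15 mm high, lying in front of the crib, to the left; to be left where it is; origin at the centre of its underside
- timer_b: the blue bench timer, 62 x 62 x 18 mm, with three buttons; to be left where it is; origin at the centre of its underside
- marker_blue: the blue marker pen with a dark cap, 140 mm long and 12 mm thick, lying at the front edge; to be left where it is; origin at the centre of its underside

How it is judged:
On the way, in this order (a step that is already met when the one before it is completed fails the run):
1. both slats lie crosswise on the crib as its third layer, let go (((z of slat_plain_mid in the frame of crib_board between 0.041 and 0.049 m and x of slat_plain_mid in the frame of crib_board between -0.014 and 0.014 m and angle between the x axis of each of slat_plain_mid, slat_spot_mid and the x axis of crib_board, either way round below 0.15 rad and angle between each of slat_plain_mid, slat_spot_mid's own z axis and vertical below 0.06 rad and y of slat_plain_mid in the frame of crib_board between 0.028 and 0.052 m and z of slat_spot_mid in the frame of crib_board between 0.041 and 0.049 m and x of slat_spot_mid in the frame of crib_board between -0.014 and 0.014 m and y of slat_spot_mid in the frame of crib_board between -0.052 and -0.028 m) or (z of slat_plain_mid in the frame of crib_board between 0.041 and 0.049 m and x of slat_plain_mid in the frame of crib_board between -0.014 and 0.014 m and angle between the x axis of each of slat_plain_mid, slat_spot_mid and the x axis of crib_board, either way round below 0.15 rad and angle between each of slat_plain_mid, slat_spot_mid's own z axis and vertical below 0.06 rad and y of slat_plain_mid in the frame of crib_board between -0.052 and -0.028 m and z of slat_spot_mid in the frame of crib_board between 0.041 and 0.049 m and x of slat_spot_mid in the frame of crib_board between -0.014 and 0.014 m and y of slat_spot_mid in the frame of crib_board between 0.028 and 0.052 m)) and contact force between the fingers and slat_plain below 0.1 N and contact force between the fingers and slat_spot below 0.1 N), for 0.2 s.
2. the probe is lifted clear of its holder (z of tip_end in the frame of probe_holder above 0.066 m and contact force between the fingers and probe above 2 N), for 0.1 s.
At the end, for the whole second after the job is handed in: Slats level on layer two, one over each bottom slat (12 mm across, 14 mm along, 0.15 rad); lower slats within 12 mm of their start. Probe in the fingers, upright within 0.12 rad, tip within 6 mm of the spot's middle, 0.8 to 5 N, pushed in 2 to 8.5 mm; all at rest (all of step 1 and distance of each of low_left_mid, low_right_mid, mid_far_mid, mid_near_mid from where it was at the start of the episode below 0.012 m and horizontal distance between tip_end and spot below 0.006 m and contact force between probe and slat_spot between 0.8 and 5 N and value of joint tip between 0.002 and 0.0085 m and angle between probe_grip's own z axis and vertical below 0.12 rad and contact force between the fingers and probe above 2 N and contact force between probe and probe_holder below 0.1 N and linear speed of each of probe, slat_spot, slat_plain below 0.02 m/s); the arm keeps its last pose, push and grip.
It fails at once if the probe is pressed hard on the slat (over 12 N) (contact force between probe and slat_spot above 12 N).
It fails at once if a bystander is shifted by more than 20 mm (distance of any of petri_3, timer_b, marker_blue from where it was at the start of the episode above 0.02 m).
It also fails if it takes over 61 s, if anything falls off the work surface, if the arm or the gripper's body presses on something with over 40 N, if the wrist force passes 120 N, or if a joint passes its speed limit or range.

## Robot

A 6-joint arm with a two-finger parallel gripper is mounted at the origin on a cart in front of the work surface, level with it; the furniture and walls round the work are solid. World frame = base frame: x ahead of the robot, y to its left, z up, the work surface at z = 0. Lengths are in m, angles in rad, forces in N, time in s.
With the tool pointing down it reaches from about 0.225 to 0.875 m from the base axis. Payload 3.4 kg.
Tool frame: the origin (TCP) lies midway between the tips of the shut fingers; the grasp point (between the pads) lies 19 mm behind it; z points along the fingers, y is the direction in which the jaws open and shut (so a half turn about z gives the same grasp; the last joint's range is limited). The gripper opens to 85 mm and grips with 20 to 120 N. Pads are 22 mm wide; open, the fingers measure 114 mm over their backs; the gripper's body (76 mm by 85 mm) begins 54 mm behind the grasp point. The pads swing forward as they close: fully open they stand 13 mm farther back than shut.
Start: joints at [-1.265, 0.276, 1.505, -0, 1.361, -0.121], TCP at [0.238, -0.523, 0.231] pointing down, gripper open.
Joint ranges: [-2.89, 2.89], [-0.75, 2.08], [0.22, 2.7], [-1.18, 4.32], [0.11, 2.71], [-2.7, 2.7]. Speed limits (rad/s): [2.57, 2.57, 3.14, 3.14, 3.14, 3.14].

## Interface

Orientations are given as a unit quaternion [x, y, z, w].
In Python, from workcell import robot gives the robot as it stands.
- The arm moves only by the shell command python3 -m pendant 'ROWS' [FORCE]. ROWS is a JSON object of lists of equal length, an entry for each row: "angular": the turn, a rotation vector about the tool's x, y, z in degrees, a list of three; "xyz": the shift along the tool's x, y, z in mm, a list of three; "grip": the opening in per cent of the stroke, from 0 (shut) to 100 (fully open). A call has exactly 5 rows; each row shifts and turns the commanded pose from where the row before left it, along the tool's axes as they then stand; what a row does not reach is not made up. A row lasts 1/8 s, in which the tool goes at most 62.5 mm and 10.7 degrees, less where a joint would pass 70% of its speed; a pose out of reach is approached as far as the arm can. A call is refused whole if a number of a shift passes 62.5 or a number of a turn 10.7, either way. A call with a gripper value outside its range is refused whole. The fingers move at their own pace and stop on an object; FORCE is the grip in N (left out, the last holds). Time passes only in rows, so rows that do not move let the fingers close, or fill a call up. It gives the time, the measured TCP pose, the force and the opening at its end, in the units of the state.
- robot.get_obs(): the state, without advancing time (a new reading comes with each control period).
- robot.camera(name): name is "scene" or "top" or "wrist"; returns the picture (480x640x3 uint8, blue, green, red); there is no depth.
- robot.calibration(name): a dict with "fx", "fy", "cx", "cy" (pixels), "xyz" and "rotation" of the camera in the world. Camera axes: x right, y down, z forward; pixel columns grow to the right and rows downward; lengths in m; the calibration is good to about 2 mm. The wrist camera is an equidistant fisheye: a pixel r from the principal point sees the ray r / f radians off the axis. A picture is of the moment at which its call begins: read the wrist's pose just before it. calibration takes no time and is no camera call; for the wrist camera it gives the pose at the moment of the call.
- robot.job_done(): hands the job in, once; it reports no verdict.
The state is a dict: "t": time; "joints": joint angles; "joint_velocities": joint speeds; "joint_efforts": joint torques, N m; "ee_pos": TCP position; "ee_rot": TCP orientation; "contact_force": force on the tool from outside, world axes, zero at the start; "wrist_torque": the same for the moment, N m; "grip_width": opening from 0.0 (shut) to 1.0 (fully open).
Only numpy, scipy, OpenCV 4.12 (cv2) and the standard library are available. Lean on these libraries where they do the work, as an engineer would, in place of code of your own. Each camera call takes 0.05 s, during which the arm holds its last target.

## Working session

There is one attempt and no reset: what is moved stays moved. The work goes in short steps, Python scripts to look and compute and a shell command to move; the robot and the scene stay as the last step left them, time stands still between calls to the robot, and variables do not carry over. Pictures are saved under pics/ and viewed, and the job is handed in when it is done.

```bash
mkdir -p pics; ls; python3 - <<'E'
from workcell import robot
import cv2
print(robot.get_obs())
for n in ["scene","top","wrist"]:
    c=robot.calibration(n); print(n,c)
    cv2.imwrite(f"pics/{n}0.png",robot.camera(n))
E
```

```text
pics
{'t': 0.0, 'joints': array([-1.26502475e+00,  2.76593355e-01,  1.50615526e+00, -1.02638322e-05,
        1.36068143e+00, -1.21009360e-01]), 'joint_velocities': array([-0.00228114,  0.00199277,  0.00092276,  0.00068855, -0.00136637,
       -0.00173064]), 'joint_efforts': array([-6.81153942e-04, -4.16771865e+01, -2.45807272e+01,  2.34024455e-04,
        1.10220682e-02, -1.18631743e-05]), 'ee_pos': array([ 0.23784197, -0.52291737,  0.23043182]), 'ee_rot': array([ 9.77317878e-01,  2.11775640e-01, -8.97461722e-05, -9.14315849e-04]), 'contact_force': array([0.26786893, 0.33598322, 0.14522347]), 'wrist_torque': array([-0.0321136 ,  0.03119247, -0.04127725]), 'grip_width': 0.9969626575400269}
scene {'fx': 567.1536857465752, 'fy': 567.1536857465752, 'cx': 316.26449637750824, 'cy': 239.26129354431498, 'xyz': array([-0.2712675 ,  1.12939557,  0.66829476]), 'rotation': array([-0.24295408,  0.80165354, -0.52520377,  0.14995304])}
top {'fx': 527.1815299927428, 'fy': 527.1815299927428, 'cx': 328.3458846671062, 'cy': 245.50696726356446, 'xyz': array([0.32584915, 0.05351851, 1.25734326]), 'rotation': array([-0.70087142,  0.71128752, -0.04380215,  0.03050717])}
wrist {'fx': 371.64829954431775, 'fy': 371.64829954431775, 'cx': 317.04449461006965, 'cy': 243.11192473442162, 'xyz': array([ 0.31067606, -0.48967598,  0.37200253]), 'rotation': array([ 0.83040345, -0.53428797, -0.08622151,  0.1324097 ])}
```

View pics/scene0.png

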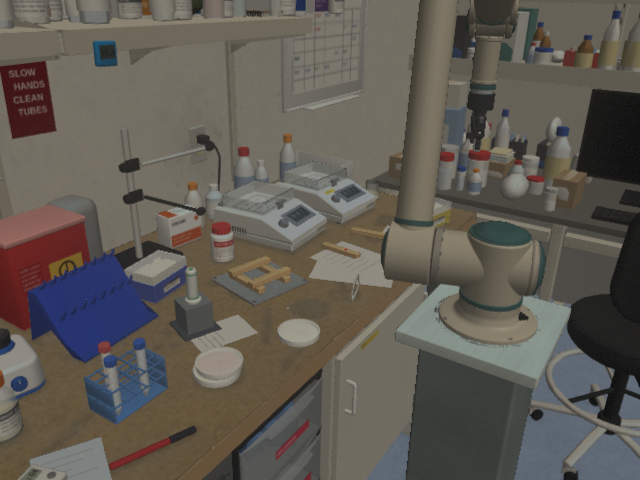

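View pics/top0.png

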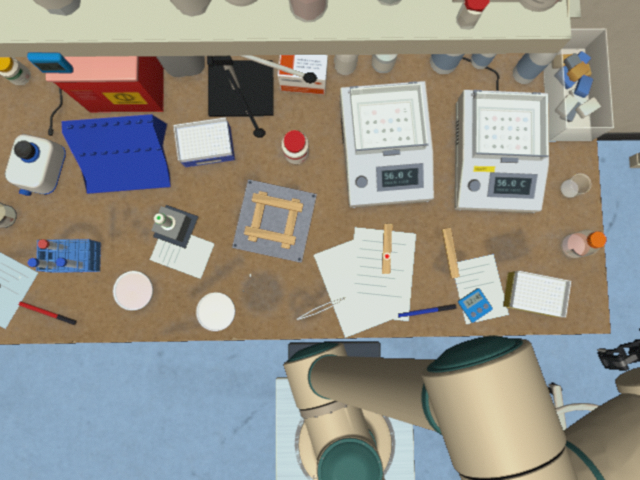

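View pics/wrist0.png

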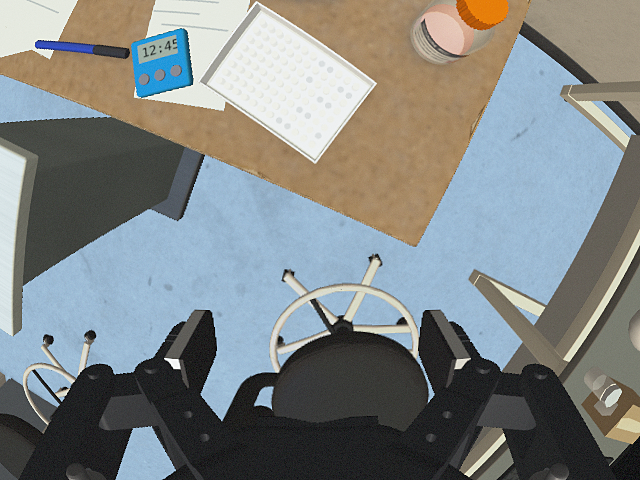

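The top view shows the crib at about (275,220), the spot slat at (387,250), the plain slat at (451,253), the holder at (175,225), the timer at (475,305), the blue marker at (428,312), and the petri dishes at (132,290) and (215,310).

```bash
cat > h.py <<'E'
import numpy as np, cv2
from scipy.spatial.transform import Rotation as R
def ray(c,u,v,fish=False):
    x=(u-c['cx'])/c['fx'];y=(v-c['cy'])/c['fy']
    if fish:
        r=np.hypot(x,y); d=np.array([np.sin(r)*x/max(r,1e-9),np.sin(r)*y/max(r,1e-9),np.cos(r)])
    else: d=np.array([x,y,1.])
    return np.array(c['xyz']),R.from_quat(c['rotation']).apply(d)
def onz(c,u,v,z,fish=False):
    o,d=ray(c,u,v,fish); return o+d*(z-o[2])/d[2]
def proj(c,p,fish=False):
    q=R.from_quat(c['rotation']).inv().apply(np.array(p)-c['xyz'])
    if fish:
        th=np.arctan2(np.hypot(q[0],q[1]),q[2]); s=th/np.hypot(q[0],q[1])
        return c['cx']+c['fx']*q[0]*s, c['cy']+c['fy']*q[1]*s
    return c['cx']+c['fx']*q[0]/q[2], c['cy']+c['fy']*q[1]/q[2]
E
python3 - <<'E'
import cv2,numpy as np
im=cv2.imread('pics/top0.png')
a=im[170:330,140:500]; cv2.imwrite('pics/top_crop.png',cv2.resize(a,None,fx=2.2,fy=2.2,interpolation=cv2.INTER_CUBIC))
hsv=cv2.cvtColor(im,cv2.COLOR_BGR2HSV)
for p in [(387,240),(451,253),(262,215),(275,240),(400,210),(340,210),(280,170),(245,230),(275,190)]:
    print(p,hsv[p[1],p[0]],im[p[1],p[0]])
E
```

```text
(387, 240) [ 18 109 201] [115 168 201]
(451, 253) [ 19 109 204] [117 172 204]
(262, 215) [ 17  63 129] [ 97 115 129]
(275, 240) [ 18 103 195] [116 163 195]
(400, 210) [ 17  97 139] [ 86 116 139]
(340, 210) [ 17 102 147] [ 88 121 147]
(280, 170) [ 17  98 148] [ 91 124 148]
(245, 230) [ 19  98 184] [113 157 184]
(275, 190) [110  20 156] [156 148 144]
```

View pics/top_crop.png

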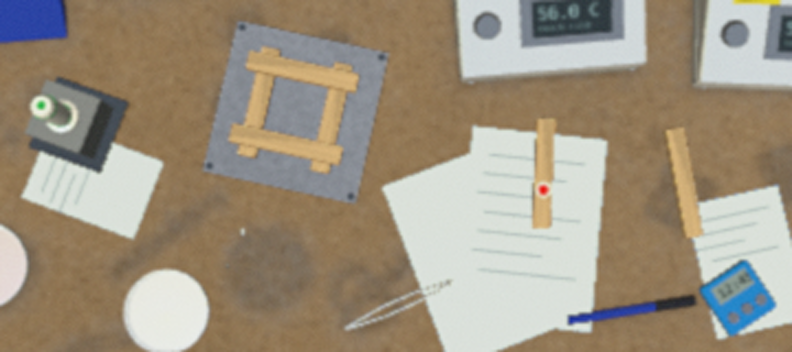

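```bash
python3 - <<'E'
import cv2,numpy as np
from workcell import robot
from h import *
c=robot.calibration('top')
im=cv2.imread('pics/top0.png')
hsv=cv2.cvtColor(im,cv2.COLOR_BGR2HSV)
m=cv2.inRange(hsv,(12,75,165),(26,180,255))
red=cv2.inRange(hsv,(0,120,120),(8,255,255))|cv2.inRange(hsv,(172,120,120),(180,255,255))
def big(m,box,z,close=0):
    x0,y0,x1,y1=box; k=np.zeros_like(m);k[y0:y1,x0:x1]=m[y0:y1,x0:x1]
    if close:k=cv2.morphologyEx(k,cv2.MORPH_CLOSE,np.ones((close,close)))
    cs,_=cv2.findContours(k,cv2.RETR_EXTERNAL,cv2.CHAIN_APPROX_NONE);q=max(cs,key=cv2.contourArea)
    r=cv2.minAreaRect(q);b=cv2.boxPoints(r);w=np.array([onz(c,*p,z)[:2] for p in b])
    e=[np.linalg.norm(w[(i+1)%4]-w[i]) for i in range(4)]
    i=int(np.argmax(e[:2])); d=w[i+1]-w[i]
    print(box,'px',np.round(r[0],1),'ctr',np.round(w.mean(0),4),'edges',np.round(e[:2],4),'dir',np.round(np.degrees(np.arctan2(d[1],d[0])),2)); return w
print('spot slat');big(m,(370,215,405,285),.014,7)
print('plain');big(m,(435,220,470,285),.014,3)
ys,xs=np.nonzero(red[240:275,370:405]); p=(xs.mean()+370,ys.mean()+240); print('spot',p,onz(c,*p,.014),len(xs))
g=cv2.inRange(hsv,(95,5,110),(125,60,185))
w=big(g,(225,175,325,265),.010,9); print(np.round(w,4))
cv2.imwrite('pics/mask0.png',cv2.resize(np.hstack([g[170:330,140:500]]),None,fx=2,fy=2))
# second layer corners
print(np.unique(m).tolist())
gr=cv2.inRange(hsv,(40,90,60),(85,255,255)); ys,xs=np.nonzero(gr[200:250,145:205]); p=(xs.mean()+145,ys.mean()+200);print('green',p,len(xs),onz(c,*p,.14))
E
```

```text
spot slat
(370, 215, 405, 285) px [386.7 248.5] ctr [ 0.4482 -0.1095] edges [0.118  0.0199] dir -4.87
plain
(435, 220, 470, 285) px [450.9 252.5] ctr [ 0.4364 -0.2622] edges [0.0198 0.1181] dir -172.0
spot (np.float64(386.53333333333336), np.float64(255.86666666666667)) [ 0.43028647 -0.10855722  0.014     ] 15
(225, 175, 325, 265) px [274.  220.4] ctr [0.5199 0.1578] edges [0.1677 0.1678] dir -103.42
[[0.4572 0.2566]
 [0.6211 0.221 ]
 [0.5822 0.0578]
 [0.419  0.0957]]
[0, 255]
green (np.float64(158.125), np.float64(217.125)) 8 [0.50944139 0.39340918 0.14      ]
```

View pics/mask0.png

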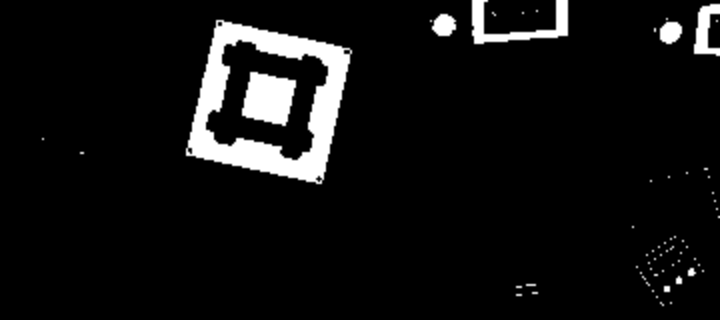

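```bash
cat >> h.py <<'E'
def plan(o,x,y,z,a):
    """print turn needed (rotvec in tool frame, deg) and shift in final tool frame, mm"""
    Rc=R.from_quat(o['ee_rot']); ar=np.radians(a)
    T=R.from_matrix(np.array([[np.cos(ar),np.sin(ar),0],[np.sin(ar),-np.cos(ar),0],[0,0,-1]]))
    rv=np.degrees((Rc.inv()*T).as_rotvec())
    d=np.array([x,y,z])-o['ee_pos']
    print('turn',np.round(rv,2),'shift in target frame',np.round(T.inv().apply(d)*1000,1),'in current',np.round(Rc.inv().apply(d)*1000,1),'world',np.round(d*1000,1))
def show(o):
    m=R.from_quat(o['ee_rot']).as_matrix()
    print('t',o['t'],'pos',np.round(o['ee_pos'],4),'a',np.round(np.degrees(np.arctan2(m[1,0],m[0,0])),2),'zdir',np.round(m[:,2],4),'F',np.round(o['contact_force'],2),'grip',o['grip_width'],'J',np.round(o['joints'],2))
E
python3 - <<'E'
from workcell import robot
from h import *
o=robot.get_obs(); show(o); plan(o,.4364,-.2622,.12,8)
E
```

```text
t 0.15 pos [ 0.2379 -0.5231  0.2306] a 24.46 zdir [-4.0e-04  1.3e-03 -1.0e+00] F [ 0.22 -0.64  0.28] grip 0.9999318919893623 J [-1.26  0.28  1.51 -0.    1.36 -0.12]
turn [-0.08  0.   16.46] shift in target frame [ 232.9 -230.7  110.6] in current [ 288.7 -155.1  110.9] world [ 198.5  260.9 -110.6]
```

```bash
python3 -m pendant '{"angular":[[0,0,8.2],[0,0,8.2],[0,0,0],[0,0,0],[0,0,0]],"xyz":[[0,0,0],[0,0,0],[30,-30,10],[35,-35,12],[35,-35,12]],"grip":[100,100,100,100,100]}'
python3 -m pendant '{"angular":[[0,0,0],[0,0,0],[0,0,0],[0,0,0],[0,0,0]],"xyz":[[35,-35,15],[35,-35,15],[35,-35,15],[28,-26,15],[0,0,0]],"grip":[80,80,80,70,70]}'
python3 - <<'E'
from workcell import robot
from h import *
o=robot.get_obs(); show(o); plan(o,.4364,-.2622,.004,8)
c=robot.calibration('wrist'); im=robot.camera('wrist'); cv2.imwrite('pics/w1.png',im)
E
```

```text
t: 0.78
ee_pos: [0.3236, -0.4093, 0.1967]
ee_rot: [0.998, 0.07, 0.0, -0.0]
contact_force: [1.0, -1.1, 0.7]
grip_width: 1.0
t: 1.4
ee_pos: [0.4366, -0.2594, 0.136]
ee_rot: [0.997, 0.072, -0.001, -0.001]
contact_force: [-0.3, -0.6, 0.4]
grip_width: 0.699
t 1.4 pos [ 0.4366 -0.2594  0.136 ] a 8.28 zdir [-0.0023  0.0024 -1.    ] F [-0.31 -0.62  0.45] grip 0.699326310009953 J [-0.67  0.25  1.79  0.    1.1   0.75]
turn [-0.16  0.11  0.28] shift in target frame [ -0.6   2.8 132. ] in current [ -0.4   3.1 132. ] world [  -0.2   -2.8 -132. ]
```

View pics/w1.png

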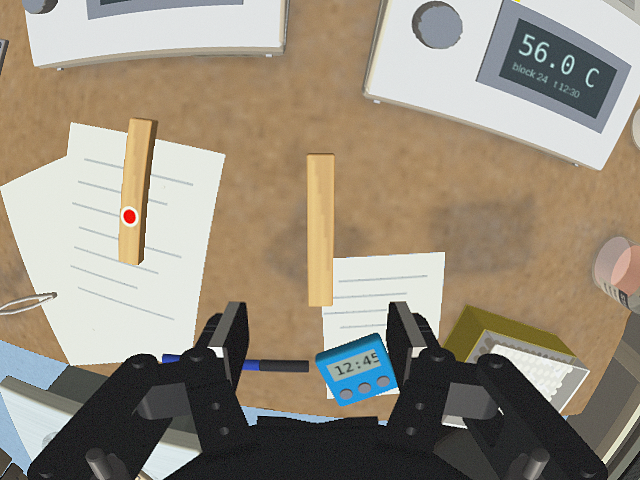

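The plain slat is in the wrist view with its top-face corners at about (307,154), (333,154), (332,305) and (308,305). I'll cast these onto z=14 mm.

```bash
python3 - <<'E'
from workcell import robot
from h import *
c=robot.calibration('wrist'); o=robot.get_obs(); show(o)
im=cv2.imread('pics/w1.png'); hsv=cv2.cvtColor(im,cv2.COLOR_BGR2HSV)
print(hsv[200,320],hsv[200,270],hsv[180,136],hsv[260,325])
m=cv2.inRange(hsv,(12,75,165),(26,180,255))
for box in [(295,140,345,315),(110,110,160,275)]:
    x0,y0,x1,y1=box; k=np.zeros_like(m);k[y0:y1,x0:x1]=m[y0:y1,x0:x1]
    k=cv2.morphologyEx(k,cv2.MORPH_CLOSE,np.ones((25,25)) if x0<200 else np.ones((3,3)))
    q=max(cv2.findContours(k,cv2.RETR_EXTERNAL,cv2.CHAIN_APPROX_NONE)[0],key=cv2.contourArea)[:,0]
    w=np.array([onz(c,*p,.014,True)[:2] for p in q]).astype(np.float32)
    r=cv2.minAreaRect(w*1000); print(r)
E
```

```text
t 1.45 pos [ 0.4364 -0.261   0.1367] a 8.21 zdir [-1.5e-03  6.0e-04 -1.0e+00] F [-0.52 -0.37 -0.54] grip 0.6982746833268758 J [-0.68  0.25  1.79 -0.    1.1   0.75]
[ 19 112 217] [ 17 104 171] [ 18 111 209] [ 20 107 226]
((437.4193115234375, -261.951904296875), (137.51560974121094, 36.050296783447266), 7.106670379638672)
((452.7048645019531, -114.9970932006836), (126.1551513671875, 43.78760528564453), 5.048959732055664)
```

```bash
python3 -m pendant '{"angular":[[0,0,0],[0,0,0],[0,0,0],[0,0,0],[0,0,0]],"xyz":[[0.5,0.5,40],[0,0,40],[0,0,30],[0,0,14],[0,0,0]],"grip":[70,70,60,60,60]}' 40
python3 - <<'E'
from workcell import robot
from h import *
o=robot.get_obs(); show(o); plan(o,.4374,-.262,.004,8)
E
```

```text
t: 2.08
ee_pos: [0.4365, -0.2632, 0.013]
ee_rot: [0.998, 0.07, -0.0, -0.0]
contact_force: [-0.1, 0.1, 0.0]
grip_width: 0.605
t 2.075 pos [ 0.4365 -0.2632  0.013 ] a 8.0 zdir [-8.e-04  4.e-04 -1.e+00] F [-0.05  0.09  0.  ] grip 0.6052788157279432 J [-0.68  0.4   1.94 -0.    0.79  0.75]
turn [-0.03  0.04 -0.  ] shift in target frame [ 1.1 -1.   9. ] in current [ 1.1 -1.   9. ] world [ 0.9  1.2 -9. ]
```

```bash
python3 -m pendant '{"angular":[[0,0,0],[0,0,0],[0,0,0],[0,0,0],[0,0,0]],"xyz":[[1,-1,8],[0,0,0],[0,0,0],[0,0,0],[0,0,0]],"grip":[60,40,0,0,0]}' 40
python3 - <<'E'
from workcell import robot
from h import *
o=robot.get_obs(); show(o)
im=robot.camera('wrist'); cv2.imwrite('pics/w2.png',im)
E
```

```text
t: 2.7
ee_pos: [0.4383, -0.2617, 0.006]
ee_rot: [0.998, 0.07, 0.001, 0.001]
contact_force: [0.4, -0.6, 6.0]
grip_width: 0.219
t 2.7 pos [ 0.4383 -0.2617  0.006 ] a 8.06 zdir [ 0.0013 -0.0011 -1.    ] F [ 0.45 -0.59  5.96] grip 0.2189108126553621 J [-0.67  0.41  1.95 -0.    0.77  0.76]
```

View pics/w2.png

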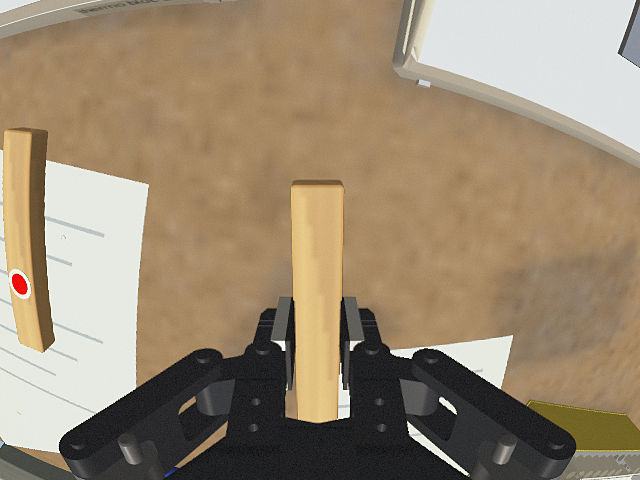

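Plain slat gripped, opening 18.6 mm. The 6 N upward means the tips just touch the bench. Lift and carry.

```bash
python3 -m pendant '{"angular":[[0,0,0],[0,0,0],[0,0,0],[0,0,10.5],[0,0,10.5]],"xyz":[[0,0,-15],[0,0,-35],[0,0,-45],[0,0,-45],[0,0,-20]],"grip":[0,0,0,0,0]}' 40
python3 -m pendant '{"angular":[[0,0,0],[0,0,0],[0,0,0],[0,0,0],[0,0,0]],"xyz":[[-1,-40,0],[-1,-50,0],[-1,-50,0],[-1,-50,0],[-1,-50,0]],"grip":[0,0,0,0,0]}'
python3 -m pendant '{"angular":[[0,0,0],[0,0,0],[0,0,0],[0,0,0],[0,0,0]],"xyz":[[-2,-55,0],[-2,-55,0],[-2,-55,0],[-1,-40,0],[0,-20,0]],"grip":[0,0,0,0,0]}'
python3 - <<'E'
from workcell import robot
from h import *
o=robot.get_obs(); show(o); plan(o,.530,.1968,.044,-12.9)
im=robot.camera('wrist'); cv2.imwrite('pics/w3.png',im)
im=robot.camera('top'); cv2.imwrite('pics/t3.png',im)
E
```

```text
t: 3.38
ee_pos: [0.4387, -0.262, 0.1688]
ee_rot: [0.993, -0.116, 0.002, 0.001]
contact_force: [0.0, -0.2, -0.6]
grip_width: 0.222
t: 4.0
ee_pos: [0.4867, -0.0247, 0.166]
ee_rot: [0.994, -0.113, 0.0, 0.0]
contact_force: [0.8, -0.5, -0.3]
grip_width: 0.214
t: 4.62
ee_pos: [0.5302, 0.1963, 0.1657]
ee_rot: [0.994, -0.112, 0.0, 0.0]
contact_force: [-0.6, 0.0, -0.3]
grip_width: 0.22
t 4.625 pos [0.5302 0.1963 0.1657] a -12.81 zdir [ 2.e-04 -1.e-04 -1.e+00] F [-0.64  0.02 -0.28] grip 0.2201341228641367 J [ 0.23  0.31  1.63 -0.    1.2   2.03]
turn [ 0.   -0.01  0.09] shift in target frame [ -0.3  -0.4 121.7] in current [ -0.3  -0.4 121.7] world [  -0.2    0.5 -121.7]
```

View pics/w3.png

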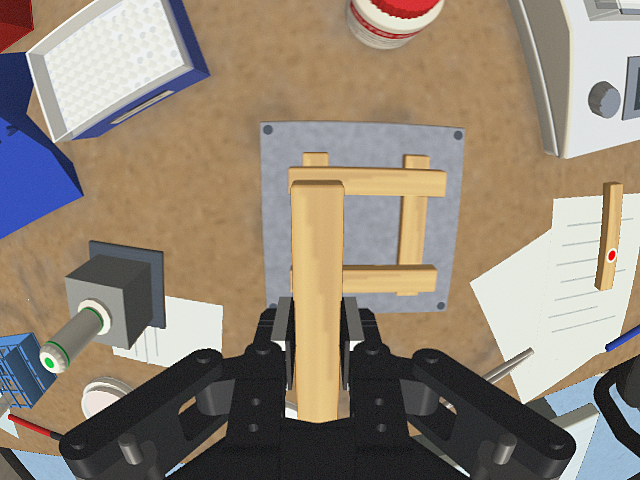

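The held slat is above the crib. Board corner screws show at (268,130), (458,135) and (441,306). I'll check the board pose with them.

```bash
python3 - <<'E'
from workcell import robot
from h import *
c=robot.calibration('wrist')
for n,p,z in [('s FL',(268,130),.01),('s FR',(458,135),.01),('s NR',(441,306),.01),('far slat right end',(445,184),.038),('near slat right end',(436,279),.038),('probe top',(55,358),.145)]:
    print(n,np.round(onz(c,*p,z,True),4))
w=[onz(c,*p,.01,True) for p in [(268,130),(458,135),(441,306)]]
print('centre',(w[0]+w[2])/2, 'ang y',np.degrees(np.arctan2(*(w[0]-w[1])[[1,0]]))-90,'ang x',np.degrees(np.arctan2(*(w[1]-w[2])[[1,0]])),np.linalg.norm(w[0]-w[1]),np.linalg.norm(w[1]-w[2]))
# slat in hand far end
o=robot.get_obs(); zt=o['ee_pos'][2]-.006+.014
e=(onz(c,292,183,zt,True)+onz(c,343,183,zt,True))/2; print('slat far end mid',e, 'half',e[:2]-o['ee_pos'][:2],np.linalg.norm(e[:2]-o['ee_pos'][:2]))
E
```

```text
s FL [0.6137 0.2168 0.01  ]
s FR [0.5791 0.0654 0.01  ]
s NR [0.427  0.1003 0.01  ]
far slat right end [0.5467 0.0926 0.038 ]
near slat right end [0.4705 0.1097 0.038 ]
probe top [0.5169 0.3768 0.145 ]
centre [0.52033367 0.15852226 0.01      ] ang y -12.877590264821023 ang x -12.903002675760796 0.15523780145789773 0.15602434356191877
slat far end mid [0.58788647 0.18278252 0.17344186] half [ 0.05747139 -0.01287341] 0.05889554838493941
```

```bash
python3 -m pendant '{"angular":[[0,0,0],[0,0,0],[0,0,0],[0,0,0],[0,0,0]],"xyz":[[0,-1,35],[0,0,40],[0,0,30],[0,0,12],[0,0,1]],"grip":[0,0,0,0,0]}'
python3 - <<'E'
from workcell import robot
from h import *
o=robot.get_obs(); show(o); plan(o,.5302,.1973,.044,-12.9)
E
```

```text
t: 5.35
ee_pos: [0.5303, 0.1943, 0.0471]
ee_rot: [0.994, -0.113, -0.0, 0.0]
contact_force: [0.5, -0.6, -0.3]
grip_width: 0.218
t 5.35 pos [0.5303 0.1943 0.0471] a -13.01 zdir [-1.e-03 -7.e-04 -1.e+00] F [ 0.48 -0.63 -0.31] grip 0.21763209236722678 J [ 0.23  0.42  1.79 -0.    0.93  2.03]
turn [ 0.05  0.04 -0.11] shift in target frame [-0.8 -2.9  3.1] in current [-0.8 -2.9  3.1] world [-0.1  3.  -3.1]
```

```bash
python3 -m pendant '{"angular":[[0,0,0],[0,0,0],[0,0,0],[0,0,0],[0,0,0]],"xyz":[[-0.8,-2,1],[0,0,1],[0,0,0.5],[0,0,0],[0,0,0]],"grip":[0,0,0,0,0]}'
python3 - <<'E'
from workcell import robot
from h import *
o=robot.get_obs(); show(o); plan(o,.5302,.1973,.044,-12.9)
E
```

```text
t: 5.98
ee_pos: [0.5302, 0.1976, 0.0449]
ee_rot: [0.994, -0.113, 0.0, 0.0]
contact_force: [-0.4, 0.0, -0.2]
grip_width: 0.217
t 5.975 pos [0.5302 0.1976 0.0449] a -12.94 zdir [ 2.e-04 -1.e-04 -1.e+00] F [-0.41  0.03 -0.24] grip 0.21669346670994952 J [ 0.23  0.43  1.79 -0.    0.93  2.03]
turn [ 0.   -0.01 -0.04] shift in target frame [0.1 0.3 0.9] in current [0.1 0.3 0.9] world [ 0.  -0.3 -0.9]
```

```bash
python3 -m pendant '{"angular":[[0,0,0],[0,0,0],[0,0,0],[0,0,0],[0,0,0]],"xyz":[[0,0,1],[0,0,0.5],[0,0,0],[0,0,0],[0,0,0]],"grip":[0,0,0,45,45]}'
python3 -m pendant '{"angular":[[0,0,0],[0,0,0],[0,0,0],[0,0,0],[0,0,0]],"xyz":[[0,0,0],[0,0,-20],[0,0,-40],[0,0,-50],[0,0,-20]],"grip":[45,45,60,70,70]}'
python3 - <<'E'
from workcell import robot
from h import *
o=robot.get_obs(); show(o); plan(o,.4482,-.1095,.15,-5)
im=robot.camera('wrist'); cv2.imwrite('pics/w4.png',im)
E
```

```text
t: 6.6
ee_pos: [0.5301, 0.1975, 0.0431]
ee_rot: [0.994, -0.113, -0.0, 0.0]
contact_force: [-0.2, 1.3, 0.4]
grip_width: 0.451
t: 7.22
ee_pos: [0.5317, 0.198, 0.1763]
ee_rot: [0.994, -0.113, 0.002, -0.001]
contact_force: [-0.6, 0.1, 0.4]
grip_width: 0.7
t 7.225 pos [0.5317 0.198  0.1763] a -12.95 zdir [ 0.005   0.0011 -1.    ] F [-0.62  0.07  0.37] grip 0.6999224018705618 J [ 0.23  0.3   1.61 -0.    1.22  2.03]
turn [-0.11 -0.27 -7.95] shift in target frame [-56.4 313.6  26.3] in current [-12.6 318.4  25.6] world [ -83.5 -307.5  -26.3]
```

View pics/w4.png

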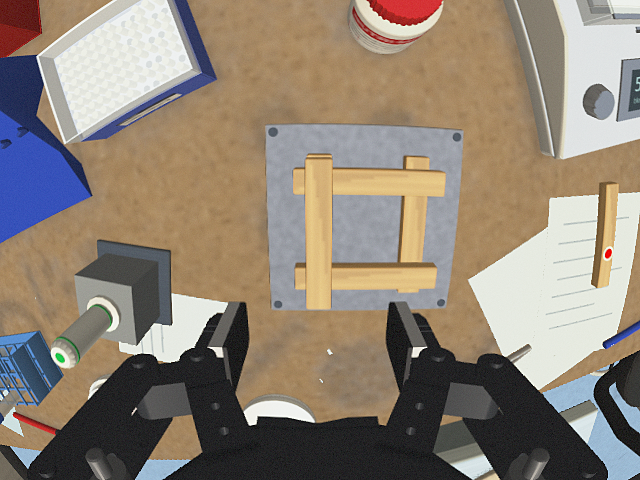

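The plain slat lies across both second-layer slats, with top-face corners at about (305,155), (332,155), (331,308) and (307,308). Next is the spot slat.

```bash
python3 -m pendant '{"angular":[[0,0,-8],[0,0,0],[0,0,0],[0,0,0],[0,0,0]],"xyz":[[0,0,0],[-8,40,0],[-10,50,0],[-10,50,0],[-10,55,0]],"grip":[70,70,70,70,70]}'
python3 -m pendant '{"angular":[[0,0,0],[0,0,0],[0,0,0],[0,0,0],[0,0,0]],"xyz":[[-9,50,0],[-9,45,6],[-1,23,10],[0,0,10],[0,0,0]],"grip":[70,70,70,70,70]}'
python3 - <<'E'
from workcell import robot
from h import *
o=robot.get_obs(); show(o); plan(o,.4482,-.1095,.006,-5)
c=robot.calibration('wrist'); im=robot.camera('wrist'); cv2.imwrite('pics/w5.png',im)
hsv=cv2.cvtColor(im,cv2.COLOR_BGR2HSV)
m=cv2.inRange(hsv,(12,75,195),(26,180,255)); m[:, :250]=0; m[:,400:]=0
m=cv2.morphologyEx(m,cv2.MORPH_CLOSE,np.ones((25,25)))
q=max(cv2.findContours(m,cv2.RETR_EXTERNAL,cv2.CHAIN_APPROX_NONE)[0],key=cv2.contourArea)[:,0]
w=np.array([onz(c,*p,.014,True)[:2] for p in q]).astype(np.float32)
print(cv2.boundingRect(q),cv2.minAreaRect(w*1000))
E
```

```text
t: 7.9
ee_pos: [0.4746, 0.0054, 0.1724]
ee_rot: [0.999, -0.043, -0.0, 0.0]
contact_force: [0.1, -0.4, 0.5]
grip_width: 0.698
t: 8.52
ee_pos: [0.4455, -0.1084, 0.146]
ee_rot: [0.999, -0.043, -0.001, -0.001]
contact_force: [-0.3, 0.9, 0.4]
grip_width: 0.702
t 8.525 pos [ 0.4455 -0.1084  0.146 ] a -4.96 zdir [-0.0027  0.0017 -1.    ] F [-0.32  0.86  0.42] grip 0.7024506208200625 J [-0.39  0.17  1.88  0.    1.1   1.27]
turn [-0.09  0.16  0.04] shift in target frame [  2.8   0.9 140. ] in current [  3.2   1.1 140. ] world [   2.7   -1.1 -140. ]
(304, 149, 27, 148) ((448.40924072265625, -108.44624328613281), (19.473535537719727, 118.12071228027344), 85.62161254882812)
```

View pics/w5.png

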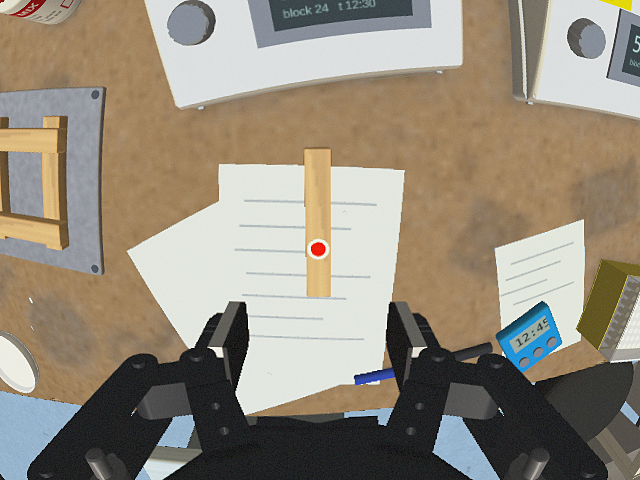

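The spot slat is centred in the wrist view, rows 149-297 and columns 304-331, with the spot at (318,249). Casting gives (0.448, -0.108). Descend and grip.

```bash
python3 -m pendant '{"angular":[[0,0,0],[0,0,0],[0,0,0],[0,0,0],[0,0,0]],"xyz":[[2.5,0,40],[0,0,40],[0,0,35],[0,0,15],[0,0,0]],"grip":[70,70,60,60,60]}' 40
python3 - <<'E'
from workcell import robot
from h import *
o=robot.get_obs(); show(o); plan(o,.4484,-.1085,.006,-4.7)
E
```

```text
t: 9.2
ee_pos: [0.4485, -0.1083, 0.0165]
ee_rot: [0.999, -0.042, -0.001, -0.0]
contact_force: [0.3, 0.3, 0.3]
grip_width: 0.603
t 9.2 pos [ 0.4485 -0.1083  0.0165] a -4.85 zdir [-0.0022  0.001  -1.    ] F [0.33 0.29 0.31] grip 0.602865259949656 J [-0.39  0.34  2.04  0.    0.76  1.27]
turn [-0.05  0.13 -0.15] shift in target frame [-0.1  0.2 10.5] in current [-0.   0.2 10.5] world [ -0.1  -0.2 -10.5]
```

```bash
python3 -m pendant '{"angular":[[0,0,0],[0,0,0],[0,0,0],[0,0,0],[0,0,0]],"xyz":[[0,0,8],[0,0,0.5],[0,0,0],[0,0,0],[0,0,0]],"grip":[60,40,0,0,0]}' 40
python3 -m pendant '{"angular":[[0,0,0],[0,0,0],[0,0,0],[0,0,4],[0,0,4]],"xyz":[[0,0,0],[0,0,-20],[0,0,-45],[0,0,-45],[0,0,-40]],"grip":[0,0,0,0,0]}'
python3 - <<'E'
from workcell import robot
from h import *
o=robot.get_obs(); show(o)
b=np.radians(-12.9); C=np.array([.5203,.1585]); X=np.array([np.cos(b),np.sin(b)]);Y=np.array([-np.sin(b),np.cos(b)])
t=C-.04*Y; print(t); plan(o,t[0],t[1],.16,-12.9)
im=robot.camera('wrist'); cv2.imwrite('pics/w6.png',im)
E
```

```text
t: 9.82
ee_pos: [0.4493, -0.1097, 0.0094]
ee_rot: [0.999, -0.043, 0.001, 0.0]
contact_force: [-0.4, 1.2, 5.5]
grip_width: 0.212
t: 10.45
ee_pos: [0.4488, -0.1097, 0.1603]
ee_rot: [0.993, -0.114, 0.0, 0.0]
contact_force: [0.9, -0.3, -0.7]
grip_width: 0.215
t 10.45 pos [ 0.4488 -0.1097  0.1603] a -13.09 zdir [ 6.e-04 -4.e-04 -1.e+00] F [ 0.86 -0.28 -0.68] grip 0.21509566097835667 J [-0.39  0.16  1.85 -0.    1.13  1.41]
[0.51137    0.11950955]
turn [ 0.02 -0.04 -0.19] shift in target frame [   9.8 -237.4    0.3] in current [ 9.100e+00 -2.374e+02  2.000e-01] world [ 62.6 229.2  -0.3]
```

View pics/w6.png

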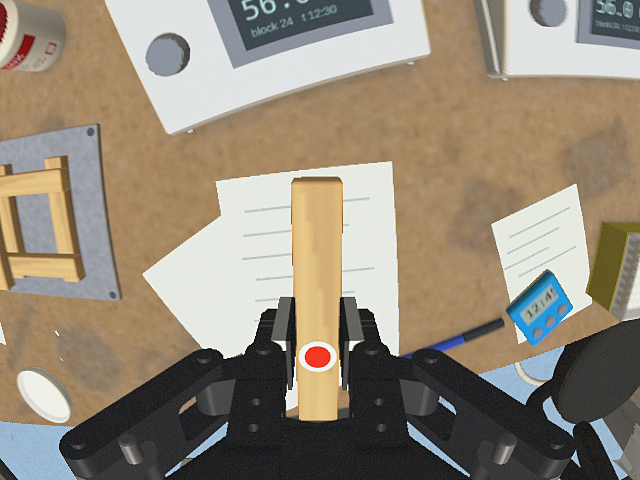

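```bash
python3 -m pendant '{"angular":[[0,0,0],[0,0,0],[0,0,0],[0,0,0],[0,0,0]],"xyz":[[2,-40,0],[2,-50,0],[2,-55,0],[2,-50,0],[2,-40,0]],"grip":[0,0,0,0,0]}'
python3 -m pendant '{"angular":[[0,0,0],[0,0,0],[0,0,0],[0,0,0],[0,0,0]],"xyz":[[0,-3,30],[0,0,35],[0,0,25],[0,0,12],[0,0,4]],"grip":[0,0,0,0,0]}'
python3 - <<'E'
from workcell import robot
from h import *
o=robot.get_obs(); show(o); plan(o,.5124,.1193,.047,-12.9)
E
```

```text
t: 11.12
ee_pos: [0.5114, 0.1191, 0.1583]
ee_rot: [0.994, -0.112, -0.0, 0.0]
contact_force: [0.9, -0.8, -0.4]
grip_width: 0.214
t: 11.75
ee_pos: [0.5118, 0.12, 0.0522]
ee_rot: [0.994, -0.113, -0.0, 0.0]
contact_force: [0.0, -0.2, -0.6]
grip_width: 0.214
t 11.75 pos [0.5118 0.12   0.0522] a -12.95 zdir [-8.e-04 -2.e-04 -1.e+00] F [ 0.01 -0.15 -0.57] grip 0.2137942491303828 J [ 0.1   0.37  1.87 -0.    0.91  1.89]
turn [ 0.02  0.04 -0.05] shift in target frame [0.7 0.6 5.2] in current [0.8 0.6 5.2] world [ 0.6 -0.7 -5.2]
```

```bash
python3 -m pendant '{"angular":[[0,0,0],[0,0,0],[0,0,0],[0,0,0],[0,0,0]],"xyz":[[0.5,0.5,2],[0,0,1],[0,0,0.5],[0,0,0.5],[0,0,0]],"grip":[0,0,0,0,0]}'
python3 -m pendant '{"angular":[[0,0,0],[0,0,0],[0,0,0],[0,0,0],[0,0,0]],"xyz":[[0,0,0.5],[0,0,0.5],[0,0,0],[0,0,0],[0,0,0]],"grip":[0,0,0,0,0]}'
```

```text
t: 12.38
ee_pos: [0.5124, 0.1196, 0.0489]
ee_rot: [0.994, -0.113, 0.0, 0.0]
contact_force: [0.6, -0.8, -1.0]
grip_width: 0.213
t: 13.0
ee_pos: [0.5123, 0.1195, 0.0478]
ee_rot: [0.994, -0.113, 0.0, 0.0]
contact_force: [0.6, -0.0, -0.5]
grip_width: 0.212
```

```bash
python3 -m pendant '{"angular":[[0,0,0],[0,0,0],[0,0,0],[0,0,0],[0,0,0]],"xyz":[[0,0,0.5],[0,0,0.5],[0,0,0],[0,0,0],[0,0,0]],"grip":[0,0,0,0,0]}'
python3 -m pendant '{"angular":[[0,0,0],[0,0,0],[0,0,0],[0,0,0],[0,0,0]],"xyz":[[0,0,0.5],[0,0,0.5],[0,0,0],[0,0,0],[0,0,0]],"grip":[0,0,0,0,0]}'
```

```text
t: 13.62
ee_pos: [0.5124, 0.1195, 0.0475]
ee_rot: [0.994, -0.113, 0.0, 0.0]
contact_force: [-0.5, -0.5, 4.7]
grip_width: 0.213
t: 14.25
ee_pos: [0.5124, 0.1196, 0.0474]
ee_rot: [0.994, -0.113, 0.0, -0.0]
contact_force: [-2.9, -0.7, 12.0]
grip_width: 0.21
```

Contact at z≈0.0475, since the force rises there. Release and rise.

```bash
python3 -m pendant '{"angular":[[0,0,0],[0,0,0],[0,0,0],[0,0,0],[0,0,0]],"xyz":[[0,0,-0.8],[0,0,0],[0,0,0],[0,0,0],[0,0,0]],"grip":[0,0,45,45,45]}'
python3 -m pendant '{"angular":[[0,0,0],[0,0,0],[0,0,0],[0,0,0],[0,0,0]],"xyz":[[0,0,-10],[0,0,-30],[0,0,-50],[0,0,-55],[0,0,-15]],"grip":[45,45,70,90,90]}'
python3 - <<'E'
from workcell import robot
from h import *
o=robot.get_obs(); show(o)
im=robot.camera('wrist'); cv2.imwrite('pics/w7.png',im)
im=robot.camera('scene'); cv2.imwrite('pics/s7.png',cv2.resize(im[200:400,130:380],None,fx=3,fy=3,interpolation=cv2.INTER_CUBIC))
E
```

```text
t: 14.88
ee_pos: [0.5122, 0.1195, 0.0463]
ee_rot: [0.994, -0.113, -0.0, 0.0]
contact_force: [0.2, -0.7, 0.1]
grip_width: 0.448
t: 15.5
ee_pos: [0.5145, 0.1198, 0.2112]
ee_rot: [0.994, -0.113, 0.004, -0.001]
contact_force: [-0.1, -0.3, -0.0]
grip_width: 0.898
t 15.5 pos [0.5145 0.1198 0.2112] a -12.94 zdir [ 8.2e-03  7.0e-04 -1.0e+00] F [-0.08 -0.3  -0.05] grip 0.8980355621705128 J [ 0.1   0.21  1.64 -0.    1.28  1.89]
```

View pics/w7.png

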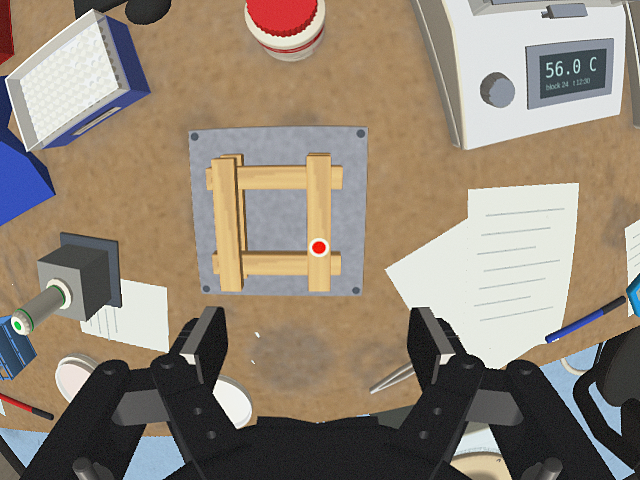

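View pics/s7.png

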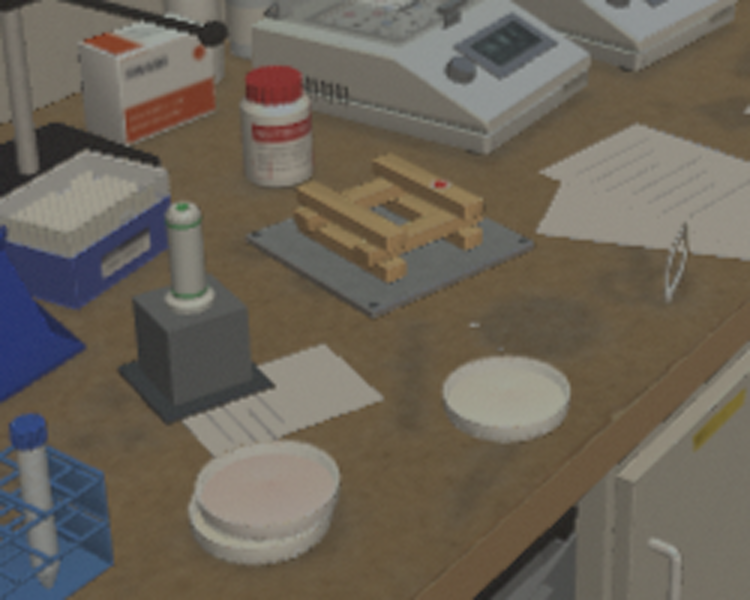

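Both slats sit level across the second layer. The plain slat is at columns 213-241, the spot slat at 307-331 with its spot at (319,247). The scene view confirms this. Next I'll check the positions and triangulate the probe.

```bash
python3 - <<'E'
from workcell import robot
from h import *
from scipy.optimize import least_squares
c=robot.calibration('wrist');ct=robot.calibration('top');cs=robot.calibration('scene')
o=robot.get_obs(); show(o)
im=cv2.imread('pics/w7.png');hsv=cv2.cvtColor(im,cv2.COLOR_BGR2HSV)
red=cv2.inRange(hsv,(0,150,120),(8,255,255))|cv2.inRange(hsv,(172,150,120),(180,255,255)); k=np.zeros_like(red);k[230:265,300:340]=red[230:265,300:340]
ys,xs=np.nonzero(k);S=onz(c,xs.mean(),ys.mean(),.052,True);print('spot',xs.mean(),ys.mean(),S)
b=np.radians(-12.9); C=np.array([.5203,.1585]); X=np.array([np.cos(b),np.sin(b)]);Y=np.array([-np.sin(b),np.cos(b)])
f=lambda p:(np.round((p[:2]-C)@X,4),np.round((p[:2]-C)@Y,4))
print('spot board',f(S))
for n,ps in [('plain',[(212,160),(237,157),(242,290),(219,291)]),('spotslat',[(307,154),(330,154),(330,290),(308,291)])]:
    w=[onz(c,*p,.052,True) for p in ps]; print(n,f(np.mean(w,0)),[f(p) for p in w])
# green dot
def green(path,box,crop=None):
    im=path; h=cv2.cvtColor(im,cv2.COLOR_BGR2HSV); g=cv2.inRange(h,(45,120,90),(80,255,255)); x0,y0,x1,y1=box
    ys,xs=np.nonzero(g[y0:y1,x0:x1]); 
    kk=np.zeros_like(g);kk[y0:y1,x0:x1]=g[y0:y1,x0:x1]
    n,l,s,ce=cv2.connectedComponentsWithStats(kk); 
    for i in range(1,n): print(s[i],np.round(ce[i],1))
    return ce
print('wrist');green(im,(0,260,130,345)); print('top');green(cv2.imread('pics/top0.png'),(145,200,205,250)); print('scene');green(cv2.imread('pics/scene0.png'),(170,255,220,330))
E
```

```text
t 15.6 pos [0.5134 0.1197 0.2088] a -12.94 zdir [ 4.6e-03  3.0e-04 -1.0e+00] F [-0.1   1.2   0.13] grip 0.8988981603521526 J [ 0.1   0.22  1.65 -0.    1.28  1.89]
spot 318.424 247.136 [0.49268406 0.12370403 0.052     ]
spot board (np.float64(-0.0192), np.float64(-0.0401))
plain (np.float64(-0.0018), np.float64(0.038)) [(np.float64(0.0562), np.float64(0.0473)), (np.float64(0.0579), np.float64(0.026)), (np.float64(-0.0598), np.float64(0.0285)), (np.float64(-0.0613), np.float64(0.0502))]
spotslat (np.float64(-0.0003), np.float64(-0.0404)) [(np.float64(0.0592), np.float64(-0.0309)), (np.float64(0.0592), np.float64(-0.0493)), (np.float64(-0.0592), np.float64(-0.0504)), (np.float64(-0.0602), np.float64(-0.0309))]
wrist
[ 51 286  10   6  11] [ 55.5 287.5]
[ 61 293   1   1   1] [ 61. 293.]
[ 62 295   1   1   1] [ 62. 295.]
[ 63 297   1   7   7] [ 63. 300.]
[ 15 309  15   9  19] [ 22.9 311.7]
[ 30 319   2   4   4] [ 30.5 320.5]
[ 14 322   7   8  37] [ 17.2 325.4]
[ 31 324   2   8   8] [ 31.9 327.5]
top
[158 217   2   2   4] [158.5 217.5]
scene
```

```bash
python3 - <<'E'
from workcell import robot
from h import *
c=robot.calibration('wrist');ct=robot.calibration('top');cs=robot.calibration('scene')
rays=[ray(c,17.2,325.4,True),ray(ct,158.3,217.3),ray(cs,191.0,269.0)]
def tri(rs):
    A=0;bb=0
    for o,d in rs:
        d=d/np.linalg.norm(d);P=np.eye(3)-np.outer(d,d);A=A+P;bb=bb+P@o
    x=np.linalg.solve(A,bb); return np.round(x,4),[round(float(np.linalg.norm((np.eye(3)-np.outer(d,d)/(d@d))@(x-o))),4) for o,d in rs]
print(tri(rays),tri(rays[:2]),tri(rays[1:]))
# dark foot / block in top view
im=cv2.imread('pics/top0.png'); cv2.imwrite('pics/holder.png',cv2.resize(im[195:260,140:215],None,fx=8,fy=8,interpolation=cv2.INTER_CUBIC))
o=robot.get_obs(); plan(o,.51,.386,.19,20)
E
```

```text
(array([0.5087, 0.3931, 0.1378]), [0.0007, 0.0009, 0.0002]) (array([0.5088, 0.3934, 0.1376]), [0.0008, 0.0008]) (array([0.509 , 0.3933, 0.138 ]), [0.0005, 0.0005])
turn [ -0.    -0.27 -32.94] shift in target frame [  87.9 -251.4   18.8] in current [ -63.  -258.8   18.8] world [ -3.4 266.3 -18.8]
```

View pics/holder.png

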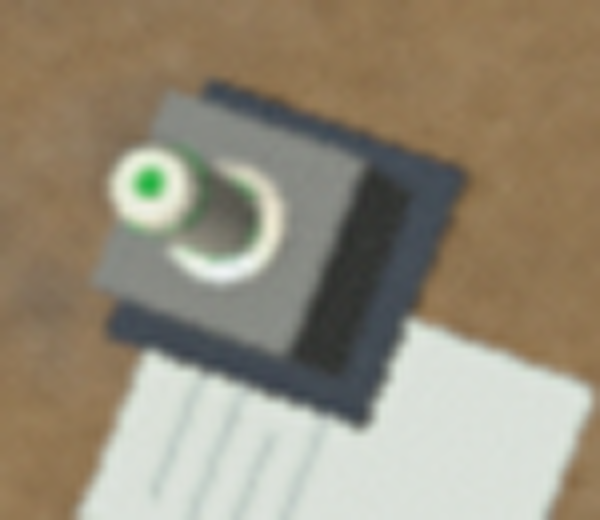

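The triangulated probe top is (0.509, 0.393, 0.138). The size data predict z = 0.139 for an upright probe, so the three views agree. Hovering over it.

```bash
python3 -m pendant '{"angular":[[0,0,-8.2],[0,0,-8.2],[0,0,-8.2],[0,0,-8.3],[0,0,0]],"xyz":[[0,0,0],[0,0,0],[0,0,0],[0,0,0],[10,-30,0]],"grip":[100,100,100,100,100]}'
python3 -m pendant '{"angular":[[0,0,0],[0,0,0],[0,0,0],[0,0,0],[0,0,0]],"xyz":[[17,-50,0],[17,-50,0],[17,-50,0],[15,-45,0],[13.3,-33.3,8]],"grip":[100,100,100,100,100]}'
python3 -m pendant '{"angular":[[0,0,0],[0,0,0],[0,0,0],[0,0,0],[0,0,0]],"xyz":[[0,0,0],[0,0,0],[0,0,0],[0,0,0],[0,0,0]],"grip":[100,100,100,100,100]}'
python3 - <<'E'
from workcell import robot
from h import *
ct=robot.calibration('top'); print('block top centre',onz(ct,168.8,223.0,.065))
o=robot.get_obs(); show(o); plan(o,.509,.393,.086,20)
c=robot.calibration('wrist'); print(np.round(proj(c,[.509,.393,.139],True),1),np.round(proj(c,[.509,.393,.072],True),1))
im=robot.camera('wrist'); cv2.imwrite('pics/w8.png',im)
E
```

```text
t: 16.23
ee_pos: [0.5103, 0.1499, 0.2042]
ee_rot: [0.985, 0.172, -0.002, 0.0]
contact_force: [0.1, 0.6, 0.0]
grip_width: 0.998
t: 16.85
ee_pos: [0.507, 0.3945, 0.1963]
ee_rot: [0.985, 0.174, -0.001, 0.001]
contact_force: [0.5, -0.8, -0.3]
grip_width: 0.998
t: 17.48
ee_pos: [0.5084, 0.3922, 0.199]
ee_rot: [0.985, 0.173, 0.0, -0.0]
contact_force: [-0.4, -0.3, -0.1]
grip_width: 1.002
block top centre [0.50794945 0.39186114 0.065     ]
t 17.475 pos [0.5084 0.3922 0.199 ] a 19.9 zdir [ 5.e-04  2.e-04 -1.e+00] F [-0.41 -0.3  -0.08] grip 1.0020475692541182 J [ 0.55  0.39  1.41 -0.    1.34  1.77]
turn [-0.   -0.03 -0.1 ] shift in target frame [  0.9  -0.5 113. ] in current [  0.8  -0.5 113. ] world [   0.6    0.8 -113. ]
[316.8 264.3] [316.9 231.8]
```

View pics/w8.png

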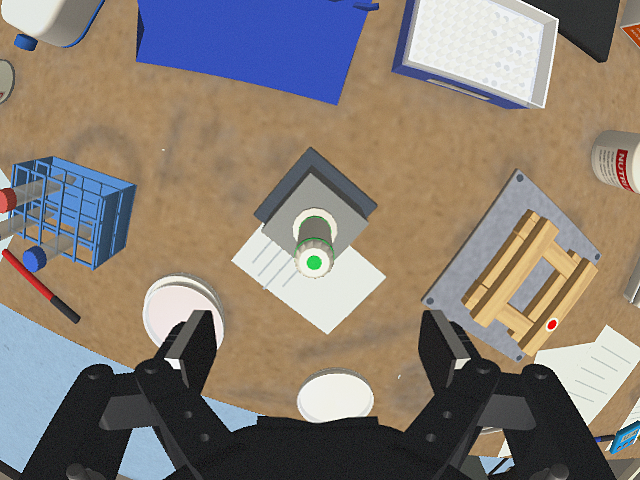

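The green dot is at (314,263) against a predicted (317,264), and the flange centre is at about (315,232), so the position is confirmed. Descend.

```bash
python3 -m pendant '{"angular":[[0,0,0],[0,0,0],[0,0,0],[0,0,0],[0,0,0]],"xyz":[[0.8,-1,25],[0,0,35],[0,0,30],[0,0,15],[0,0,4]],"grip":[100,100,100,100,100]}' 50
python3 -m pendant '{"angular":[[0,0,0],[0,0,0],[0,0,0],[0,0,0],[0,0,0]],"xyz":[[0,0,0],[0,0,0],[0,0,0],[0,0,0],[0,0,0]],"grip":[60,40,0,0,0]}'
python3 - <<'E'
from workcell import robot
from h import *
o=robot.get_obs(); show(o)
im=robot.camera('wrist'); cv2.imwrite('pics/w9.png',im)
E
```

```text
t: 18.15
ee_pos: [0.5084, 0.3938, 0.089]
ee_rot: [0.985, 0.173, -0.0, 0.0]
contact_force: [-0.6, -0.3, -0.1]
grip_width: 1.0
t: 18.77
ee_pos: [0.5089, 0.3944, 0.0905]
ee_rot: [0.985, 0.173, 0.001, -0.0]
contact_force: [-1.4, 0.8, 4.3]
grip_width: 0.263
t 18.775 pos [0.5089 0.3944 0.0905] a 19.95 zdir [ 1.3e-03  9.0e-04 -1.0e+00] F [-1.4   0.76  4.32] grip 0.26292711779759476 J [0.55 0.48 1.55 0.   1.11 1.77]
```

View pics/w9.png

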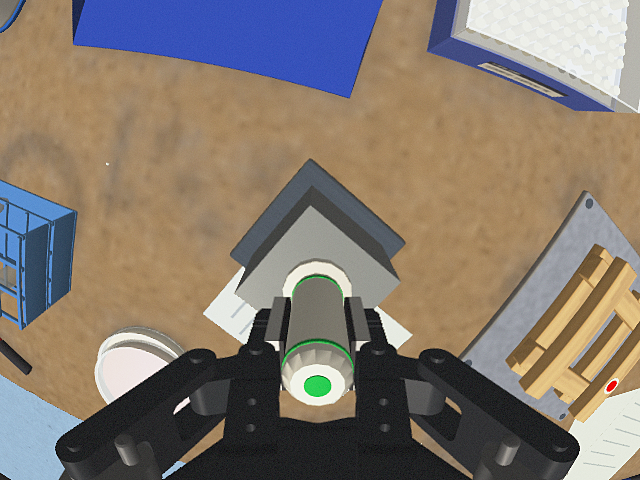

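The probe is gripped at 22 mm opening, with the pads on the handle between the green rings. Lift.

```bash
python3 -m pendant '{"angular":[[0,0,0],[0,0,0],[0,0,0],[0,0,0],[0,0,0]],"xyz":[[0,0,-5],[0,0,-10],[0,0,-20],[0,0,-25],[0,0,-25]],"grip":[0,0,0,0,0]}'
python3 -m pendant '{"angular":[[0,0,0],[0,0,0],[0,0,0],[0,0,0],[0,0,0]],"xyz":[[0,0,-20],[0,0,-10],[0,0,-5],[0,0,0],[0,0,0]],"grip":[0,0,0,0,0]}'
python3 - <<'E'
from workcell import robot
from h import *
o=robot.get_obs(); show(o); plan(o,.4927,.1237,.2,20)
robot.camera('wrist')
im=robot.camera('scene'); cv2.imwrite('pics/s10f.png',im); cv2.imwrite('pics/s10.png',cv2.resize(im[150:350,130:380],None,fx=3,fy=3,interpolation=cv2.INTER_CUBIC))
im=robot.camera('wrist'); cv2.imwrite('pics/w10.png',im)
E
```

```text
t: 19.45
ee_pos: [0.5084, 0.3939, 0.1754]
ee_rot: [0.985, 0.173, -0.0, 0.0]
contact_force: [0.4, 0.4, -1.2]
grip_width: 0.267
t: 20.08
ee_pos: [0.5081, 0.3938, 0.2086]
ee_rot: [0.985, 0.173, -0.001, 0.0]
contact_force: [-0.1, 0.7, -1.9]
grip_width: 0.27
t 20.075 pos [0.5081 0.3938 0.2086] a 19.96 zdir [-0.0015 -0.0011 -1.    ] F [-0.11  0.68 -1.92] grip 0.2696384839695858 J [ 0.55  0.39  1.39 -0.    1.37  1.77]
turn [ 0.03  0.1  -0.04] shift in target frame [-106.8  248.5    8.6] in current [-106.6  248.6    8.9] world [ -15.4 -270.1   -8.6]
```

View pics/s10.png

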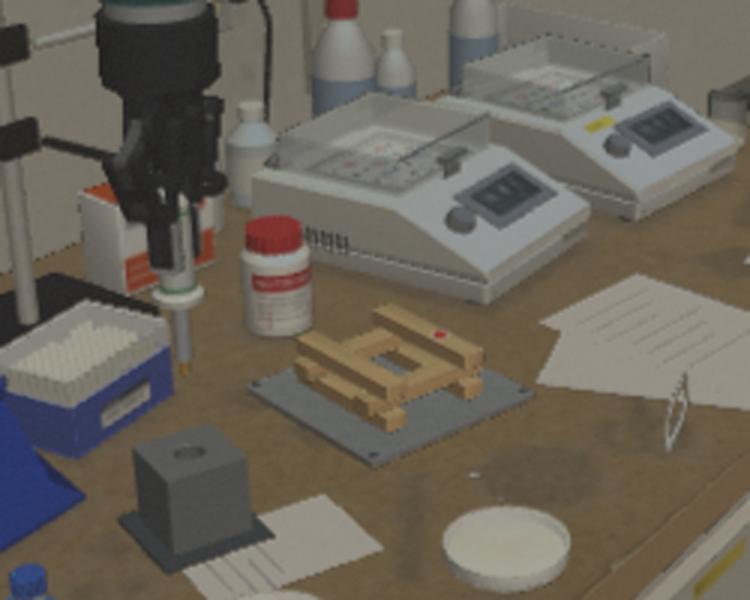

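View pics/w10.png

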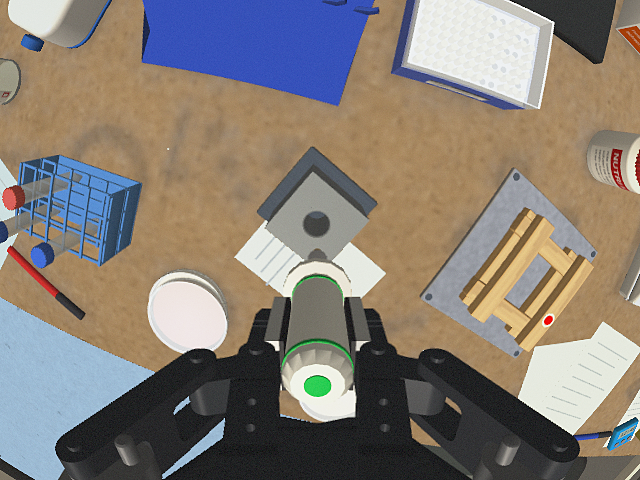

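The holder is empty at (316,223) in the wrist view. The probe hangs upright in the fingers with its tip at scene pixel (191,275). I'll compare that with the prediction and re-measure the spot.

```bash
python3 - <<'E'
from workcell import robot
from h import *
c=robot.calibration('wrist');cs=robot.calibration('scene'); o=robot.get_obs(); show(o)
ax=o['ee_pos']
for z in [.126,.183]: print(z,np.round(proj(cs,[ax[0],ax[1],z]),1),np.round(proj(c,[ax[0],ax[1],z],True),1))
print(np.round(proj(c,[ax[0],ax[1],.2086+.0485],True),1))
im=cv2.imread('pics/w10.png');hsv=cv2.cvtColor(im,cv2.COLOR_BGR2HSV)
red=cv2.inRange(hsv,(0,150,120),(8,255,255))|cv2.inRange(hsv,(172,150,120),(180,255,255)); ys,xs=np.nonzero(red[310:335,535:560]);p=(xs.mean()+535,ys.mean()+310);print(p,onz(c,*p,.052,True))
S=cv2.imread('pics/s10f.png'); h2=cv2.cvtColor(S,cv2.COLOR_BGR2HSV); r=cv2.inRange(h2,(0,110,80),(8,255,255))|cv2.inRange(h2,(172,110,80),(180,255,255)); ys,xs=np.nonzero(r[250:272,265:290]); p=(xs.mean()+265,ys.mean()+250);print(p,len(xs),onz(cs,*p,.052))
# stem edges and handle axis in scene by rows
g=S[240:282,180:205].astype(int).sum(2); 
t=cv2.resize(S[200:285,170:215],None,fx=8,fy=8,interpolation=cv2.INTER_CUBIC); cv2.imwrite('pics/probe.png',t[:600])
cv2.imwrite('pics/probe.png',cv2.resize(S[205:280,170:215],None,fx=8,fy=8,interpolation=cv2.INTER_CUBIC))
E
```

```text
t 20.225 pos [0.5083 0.3939 0.2088] a 19.95 zdir [-1.1e-03 -7.0e-04 -1.0e+00] F [ 0.88 -0.16 -1.25] grip 0.2678758269423833 J [ 0.55  0.39  1.39 -0.    1.37  1.77]
0.126 [191.2 274.3] [317.6 252.3]
0.183 [189.1 249.3] [317.8 290.9]
[318.3 389. ]
(np.float64(548.0178571428571), np.float64(319.80357142857144)) [0.49422571 0.12442579 0.052     ]
(np.float64(276.25), np.float64(261.0)) 8 [0.49412622 0.12255968 0.052     ]
```

View pics/probe.png

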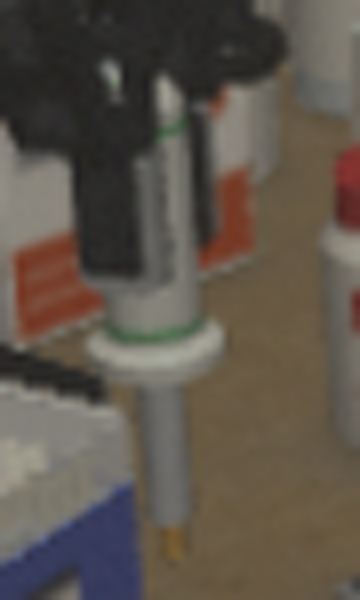

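Tip at (191.6,274.1) against a predicted (191.2,274.3): it is straight below the TCP, 82.6 mm down, at z≈0.126. Spot estimates agree at (0.4939, 0.1237). Moving over it.

```bash
python3 -m pendant '{"angular":[[0,0,0],[0,0,0],[0,0,0],[0,0,0],[0,0,0]],"xyz":[[-8,20,0],[-15,35,0],[-17,40,0],[-17,40,0],[-17,40,0]],"grip":[0,0,0,0,0]}'
python3 -m pendant '{"angular":[[0,0,0],[0,0,0],[0,0,0],[0,0,0],[0,0,0]],"xyz":[[-15,35,0],[-10,24,0],[-5,12,0],[-1.7,3,0],[0,0,0]],"grip":[0,0,0,0,0]}'
python3 -m pendant '{"angular":[[0,0,0],[0,0,0],[0,0,0],[0,0,0],[0,0,0]],"xyz":[[0,0,10],[0,0,20],[0,0,15],[0,0,8],[0,0,4]],"grip":[0,0,0,0,0]}'
python3 - <<'E'
from workcell import robot
from h import *
o=robot.get_obs(); show(o); plan(o,.4939,.1237,.1296,20)
im=robot.camera('wrist'); cv2.imwrite('pics/w11.png',im)
im=robot.camera('scene'); cv2.imwrite('pics/s11f.png',im); cv2.imwrite('pics/s11.png',cv2.resize(im[200:300,200:320],None,fx=6,fy=6,interpolation=cv2.INTER_CUBIC))
E
```

```text
t: 20.85
ee_pos: [0.4979, 0.2017, 0.2096]
ee_rot: [0.985, 0.173, -0.0, 0.001]
contact_force: [0.0, 0.3, -0.5]
grip_width: 0.266
t: 21.48
ee_pos: [0.4941, 0.1243, 0.2096]
ee_rot: [0.985, 0.173, 0.0, -0.0]
contact_force: [0.6, 0.7, -0.8]
grip_width: 0.264
t: 22.1
ee_pos: [0.4941, 0.1241, 0.152]
ee_rot: [0.985, 0.173, -0.0, 0.0]
contact_force: [-0.0, -0.6, -0.6]
grip_width: 0.27
t 22.1 pos [0.4941 0.1241 0.152 ] a 19.97 zdir [-6.e-04 -1.e-04 -1.e+00] F [-0.01 -0.62 -0.63] grip 0.269553349460752 J [ 0.11  0.24  1.77 -0.    1.14  1.33]
turn [-0.01  0.04 -0.03] shift in target frame [-0.3  0.3 22.4] in current [-0.3  0.3 22.4] world [ -0.2  -0.4 -22.4]
```

View pics/w11.png

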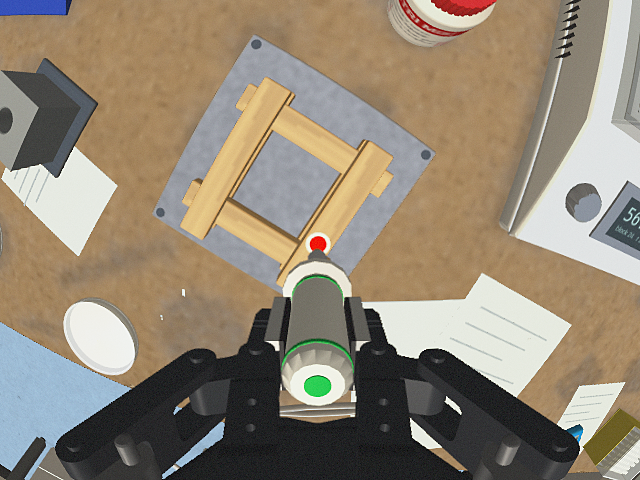

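View pics/s11.png

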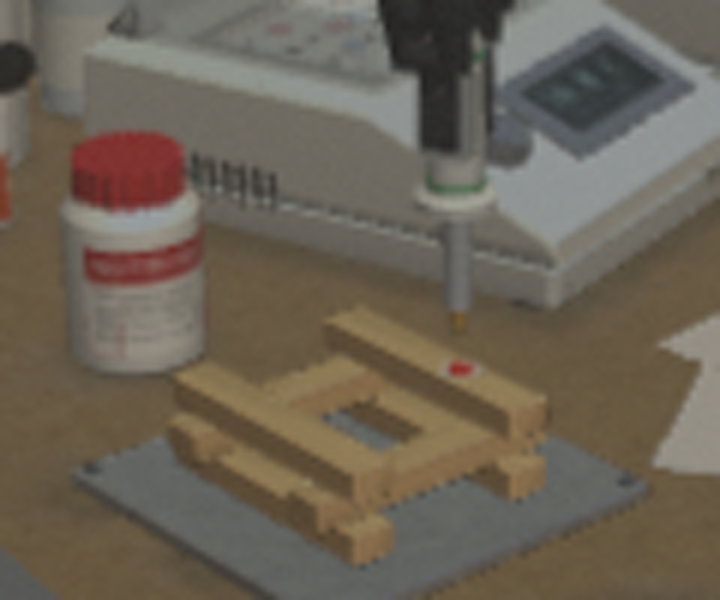

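Tip at scene crop (459,322) is right above the spot at (461,368). In the wrist view the spot (318,243) is in line with the stem. Lowering gently.

```bash
python3 - <<'E'
from workcell import robot
from h import *
c=robot.calibration('wrist'); im=cv2.imread('pics/w11.png');hsv=cv2.cvtColor(im,cv2.COLOR_BGR2HSV)
red=cv2.inRange(hsv,(0,150,120),(8,255,255))|cv2.inRange(hsv,(172,150,120),(180,255,255)); ys,xs=np.nonzero(red[225:265,295:340]);p=(xs.mean()+295,ys.mean()+225);print(p,onz(c,*p,.052,True))
E
python3 -m pendant '{"angular":[[0,0,0],[0,0,0],[0,0,0],[0,0,0],[0,0,0]],"xyz":[[0,0.3,5],[0,0,5],[0,0,3],[0,0,1],[0,0,0]],"grip":[0,0,0,0,0]}'
python3 -m pendant '{"angular":[[0,0,0],[0,0,0],[0,0,0],[0,0,0],[0,0,0]],"xyz":[[0,0,1],[0,0,1],[0,0,1],[0,0,1],[0,0,0]],"grip":[0,0,0,0,0]}'
```

```text
(np.float64(317.6631016042781), np.float64(243.10695187165774)) [0.49467758 0.12414531 0.052     ]
t: 22.82
ee_pos: [0.4943, 0.1236, 0.1385]
ee_rot: [0.985, 0.173, -0.0, 0.0]
contact_force: [-0.7, -0.3, -1.2]
grip_width: 0.267
t: 23.45
ee_pos: [0.4942, 0.1236, 0.1345]
ee_rot: [0.985, 0.173, -0.0, 0.0]
contact_force: [1.0, -0.6, -0.9]
grip_width: 0.265
```

```bash
python3 -m pendant '{"angular":[[0,0,0],[0,0,0],[0,0,0],[0,0,0],[0,0,0]],"xyz":[[0,0,0.5],[0,0,0.5],[0,0,0.5],[0,0,0.5],[0,0,0]],"grip":[0,0,0,0,0]}'
python3 - <<'E'
from workcell import robot
from h import *
f=[]
for i in range(6):
    f.append(robot.get_obs()['contact_force'][2]); 
    robot.camera('wrist')
print(np.mean(f),np.std(f)); show(robot.get_obs())
E
```

```text
t: 24.08
ee_pos: [0.4943, 0.1236, 0.1326]
ee_rot: [0.985, 0.173, 0.0, 0.0]
contact_force: [-0.1, -0.9, 1.6]
grip_width: 0.264
0.6631385980800503 0.45286649735742823
t 24.375 pos [0.4943 0.1236 0.1326] a 19.95 zdir [ 2.e-04 -1.e-04 -1.e+00] F [0.17 0.42 0.77] grip 0.26489370911966553 J [ 0.11  0.26  1.8  -0.    1.09  1.33]
```

The force is about 1.6 N over the baseline, so roughly 2 mm in, as predicted. 3 mm more.

```bash
python3 -m pendant '{"angular":[[0,0,0],[0,0,0],[0,0,0],[0,0,0],[0,0,0]],"xyz":[[0,0,0.8],[0,0,0.8],[0,0,0.7],[0,0,0.7],[0,0,0]],"grip":[0,0,0,0,0]}'
python3 - <<'E'
from workcell import robot
from h import *
f=[]
for i in range(8):
    f.append(robot.get_obs()['contact_force'][2]); im=robot.camera('wrist' if i%2 else 'scene'); cv2.imwrite(f'pics/end{i%2}.png',im if i%2 else cv2.resize(im[200:300,200:320],None,fx=6,fy=6,interpolation=cv2.INTER_CUBIC))
print(np.mean(f),np.std(f)); show(robot.get_obs())
E
```

```text
t: 25.0
ee_pos: [0.4943, 0.1236, 0.1296]
ee_rot: [0.985, 0.173, 0.0, 0.0]
contact_force: [0.1, -0.6, 1.3]
grip_width: 0.27
1.3878949368477618 0.4043320866107303
t 25.4 pos [0.4943 0.1236 0.1296] a 19.95 zdir [ 1.e-04 -1.e-04 -1.e+00] F [-0.2   0.16  1.26] grip 0.2645766524973643 J [ 0.11  0.26  1.8  -0.    1.08  1.33]
```

View pics/end0.png

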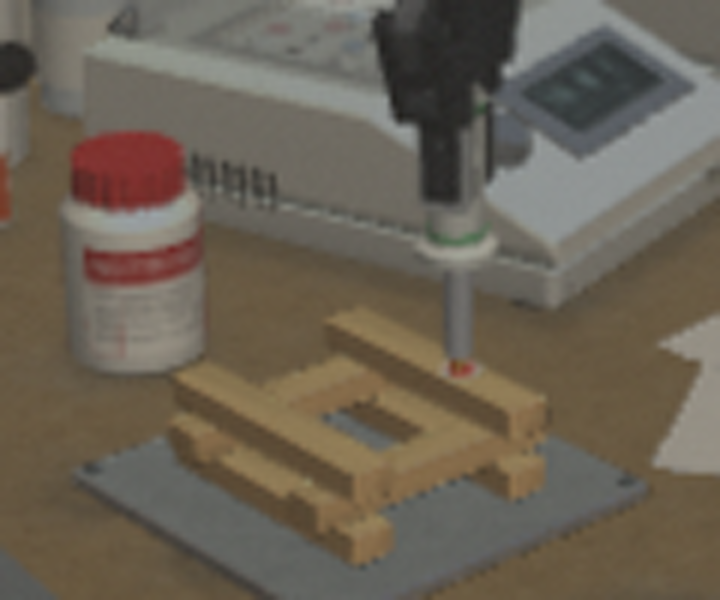

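View pics/end1.png

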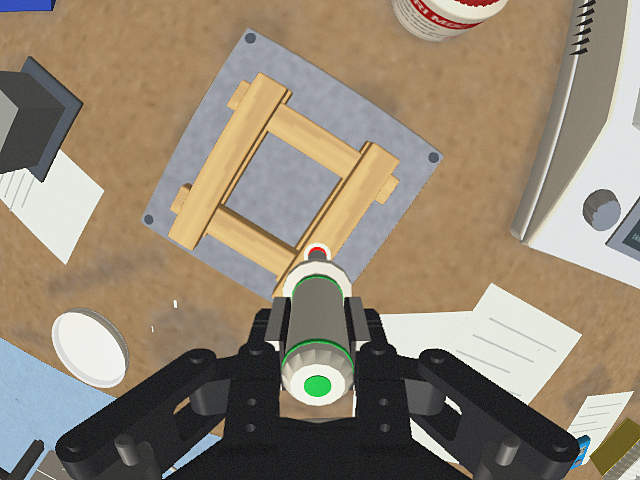

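The tip sits on the red spot, at scene crop (459,367) with the spot centre at about (461,369). The force over baseline is about 2.3 N, so 4-5 mm in. The slats are unchanged and the probe is upright. Handing in.

```bash
python3 - <<'E'
from workcell import robot
from h import *
robot.job_done(); show(robot.get_obs())
E
```

```text
the job is handed in; nothing more can be done
the job is handed in; nothing more can be done
```

I laid both slats as the crib's third layer, the plain one on the board's +y side and the spotted one on -y. I then took the probe from its holder and handed the job in at about 25 s, with the probe still gripped and its tip pressed on the red spot. No verdict was reported.

- **Slats:** after release the camera put the plain slat's centre about 2 mm off in x and y in the board frame. The spotted slat was under 1 mm off. Both lay across the second layer in the views, parallel to the board.
- **Probe:** the tool was vertical and the probe looked upright. The tip was within about 1 mm of the spot's middle in the scene view.
- **Push-in depth:** two checks disagreed slightly. Geometry gave about 5 mm pushed in. The measured force was about 2.3 N over the baseline, with roughly ±0.4 N noise, which means about 4 mm. Both are inside the 2–8.5 mm range.
- **Not measured:** I did not re-measure the lower slats or the petri dish, timer and marker at the end. The pictures showed no sign of them moving. While I was lowering the spotted slat the wrist read about 12 N for a moment, before I let go.

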